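Turn the swivel picture stand one stop towards the crock

TASK

The small framed bird print stands on a swivel display base that a spring pin locks in the middle one of three holes. Draw the pin up by its knob, swing the print round to the next hole on the side where the stoneware crock stands (not the white pumpkin's side), and let the pin drop fully home in that hole. Leave the crock and the pumpkin where they are, and let go of the stand.

Things in the scene. Friction and masses are not known exactly. Their poses are not given: they have to be found in the camera images.
- stand: Fixed foot of the swivel stand: dark wooden disc, 330 mm across. Origin on the upright swivel axis at table height, z up, x towards the middle hole. Round its front an iron quadrant, top at 32 mm, 105 to 155 mm from the axis, has three holes (28 mm along the arc, 30 mm across) centred 130 mm from the axis at -0.70, 0 and +0.70 rad (40 degrees, 91 mm of arc) about z, + anticlockwise from above.
- swivel (a joint): Turntable angle, rad: 0 at the middle hole (start, 0.05 play), + anticlockwise from above, outer holes at +0.70 and -0.70, stops at +-1.0. A pale 200 mm disc, top at 46 mm, with the framed print (140 mm wide, top at 160 mm) over the axis, facing the pin, and an iron arm, top at 49 mm, that holds the pin 130 mm from the axis. Turns easily (0.08 N m), but only with the pin drawn.
- index_pin (a joint): Height of the spring pin, m: 0 fully home, 0.026 drawn to its stop. 16 mm thick, round nose, enters 18 mm into a hole: draw it 0.018 or more (0.022 is good) to swing freely. The spring presses it down with 3.6 N home, 6.7 N drawn. Let go over the iron it rests at 0.018; within about 10 mm of a hole's centre its nose slips in.
- pin_knob (a point): Middle of the pin's knob: upright brass cylinder, bevelled rims, 32 mm in diameter, 28 mm tall, at the end of the turntable's arm, 130 mm from the swivel axis. 89 mm above the table with the pin home; rises with the pin. x points straight away from the axis, z up. Below it a thin stem enters a 24 mm wide bush (top at 62 mm); beside that it is free down to the arm at 49 mm.
- crock: Loose pale stoneware crock, 88 mm across, 105 mm tall, with wooden sticks up to 150 mm above the table; origin at the centre of its underside. It stands beside the stand, 260 to 320 mm from the swivel axis along the stand's +y or -y: that is the side to turn to. Leave it in place.
- pumpkin: Loose white ceramic pumpkin, 108 mm across and 82 mm tall with its stem, on the other side of the stand; origin at the centre of its underside. Leave it in place.
Mind the look-alikes: they are no part of the job. Leave any purple look-alike of the crock alone.

How it is judged:
On the way:
1. the pin is drawn up out of the middle hole (value of joint index_pin above 0.012 m), for 0.1 s.
At the end, for the whole second after the job is handed in: The turntable stands within 0.11 rad (6 degrees) of the outer hole on the crock's side (+0.70 rad if the crock is on the stand's +y side, else -0.70), the pin is home to within 4 mm, and both are at rest (((y of crock in the frame of stand above 0 m and value of joint swivel between 0.59 and 0.81 rad) or (y of crock in the frame of stand below 0 m and value of joint swivel between -0.81 and -0.59 rad)) and value of joint index_pin below 0.004 m and velocity of joint swivel between -0.05 and 0.05 rad/s and velocity of joint index_pin between -0.02 and 0.02 m/s); the robot touches nothing.
It fails at once if the crock is shifted by more than 25 mm (distance of crock from where it was at the start of the episode above 0.025 m).
It fails at once if the pumpkin is shifted by more than 25 mm (distance of pumpkin from where it was at the start of the episode above 0.025 m).
It also fails if it takes over 35 s, if anything falls off the work surface, if the arm or the gripper's body presses on something with over 40 N, if the wrist force passes 120 N, or if a joint passes its speed limit or range.

ROBOT

A 6-joint arm with a two-finger parallel gripper is mounted at the origin on the work surface. World frame = base frame: x ahead of the robot, y to its left, z up, the work surface at z = 0. Lengths are in m, angles in rad, forces in N, time in s.
With the tool pointing down it reaches from about 0.25 to 0.775 m from the base axis. Payload 4 kg.
Tool frame: the origin (TCP) lies at the very end of the fingers, on their centre line; the grasp point (between the pads) lies 19 mm behind it (robot.grip_depth is the distance from the TCP to the grasp point, in m); z points along the fingers, y is the line along which they close (so a half turn about z gives the same grasp; the last joint's range is limited). The gripper opens to 94 mm and grips with 3 to 60 N. Pads are 16 mm wide; open, the fingers measure 119 mm over their backs; the gripper's body (75 mm by 177 mm) begins 78 mm behind the grasp point.
Start: joints at [-1.339, 0.087, 1.371, -0, 1.684, -0.103], TCP at [0.181, -0.519, 0.206] pointing down, gripper open.
Joint ranges: [-3.1, 3.1], [-0.76, 2.03], [0.27, 2.55], [-1.08, 4.22], [0.17, 2.65], [-2.57, 2.57]. Speed limits (rad/s): [2.79, 2.79, 3.14, 3.14, 3.14, 3.14].

INTERFACE

Orientations are given as a 3x3 rotation matrix whose columns are the frame's x, y, z axes.
In Python, from rig import robot, snapshot, camera_params, order gives the robot as it stands.
- The arm moves only by the shell command python3 -m handwheel 'ROWS'. ROWS is JSON, a list that holds one entry, the list of rows, each a list of 5 numbers: the shift along the tool's x, y, z in mm, then the turn about the tool's z in degrees, then the finger opening in mm, from 0 to 94. A call has 1 to 8 rows; each row shifts and turns the commanded pose from where the row before left it, along the tool's axes as they then stand; what a row does not reach is not made up. A row lasts 1/10 s, in which the tool goes at most 50 mm and 8.59 degrees, less where a joint would pass 70% of its speed; a pose out of reach is approached as far as the arm can. A call is refused whole if a number of a shift passes 50 or a number of a turn 8.59, either way. A call with a gripper value outside its range is refused whole. The fingers move at their own pace and stop on an object; the grip force is fixed at half the most. Time passes only in rows, so rows that do not move let the fingers close. It gives the time, the measured TCP pose, the force, the opening and the grip force at its end, in the units of the state.
- robot.read_state(): the state, without advancing time (a new reading comes with each control period).
- snapshot(name): name is "scene" or "top" or "wrist"; returns the picture (420x560x3 uint8, red, green, blue); there is no depth.
- camera_params(name): a dict with "mtx" (3x3 intrinsics, pixels), "world_from_camera" (4x4, takes a point from camera to world coordinates); the wrist camera has in their place "hand_eye" (4x4, takes a point from camera to tool coordinates, whose origin is the TCP and whose axes are the flange's). Camera axes: x right, y down, z forward; pixel columns grow to the right and rows downward; lengths in m; the calibration is good to about 2 mm. A picture is of the moment at which its call begins: read the wrist's pose just before it. camera_params takes no time and is no camera call.
- order.hand_in(): hands the job in; it is judged then, once.
The state is a dict: "time": time; "joint_positions": joint angles; "qvel": joint speeds; "effort": joint torques, N m; "tcp_pos": TCP position; "tcp_rot": TCP orientation; "wrist_force": force on the tool from outside, world axes, zero at the start; "torque": the same for the moment, N m; "width": opening from 0.0 (shut) to 1.0 (fully open); "gripper_force": force on a finger pad.
Only numpy, scipy, OpenCV 4.12 (cv2) and the standard library are available. Lean on these libraries where they do the work, as an engineer would, in place of code of your own. Each camera call takes 0.05 s, during which the arm holds its last target. There are 200 camera calls.

## Working session

There is one attempt and no reset: what is moved stays moved. The work goes in short steps, Python scripts to look and compute and a shell command to move; the robot and the scene stay as the last step left them, time stands still between calls to the robot, and variables do not carry over. Pictures are saved under pics/ and viewed, at most 10 in all, crops included, and the job is handed in when it is done.

```bash
mkdir -p pics; python3 - <<'E'
from rig import robot,snapshot,camera_params
import cv2
s=robot.read_state();print(s['tcp_pos'],s['tcp_rot'],s['width'],s['time'])
for n in('scene','top'):
    cv2.imwrite(f'pics/{n}0.png',snapshot(n)[:,:,::-1])
    p=camera_params(n);print(n,p['mtx'],p['world_from_camera'])
E
```

```text
[ 0.18058572 -0.51892392  0.2043035 ] [[ 9.44473406e-01  3.28587445e-01 -5.25303623e-04]
 [ 3.28587797e-01 -9.44470975e-01  2.15332605e-03]
 [ 2.11421882e-04 -2.20636755e-03 -9.99997544e-01]] 0.9957734816462755 0.0
scene [[525.43465731   0.         275.11730512]
 [  0.         525.43465731 215.07977633]
 [  0.           0.           1.        ]] [[ 0.48555734  0.5108395  -0.70942024  1.48532992]
 [ 0.87412679 -0.29455163  0.38618868 -0.48168923]
 [-0.01168045 -0.80763998 -0.58956019  0.83859674]
 [ 0.          0.          0.          1.        ]]
top [[438.16965302   0.         282.88296737]
 [  0.         438.16965302 221.37717783]
 [  0.           0.           1.        ]] [[ 0.01632461 -0.99600415  0.08780229  0.44397959]
 [-0.9998639  -0.01605199  0.0038102   0.03403343]
 [-0.00238557 -0.08785254 -0.99613063  1.16767972]
 [ 0.          0.          0.          1.        ]]
```

View pics/scene0.png

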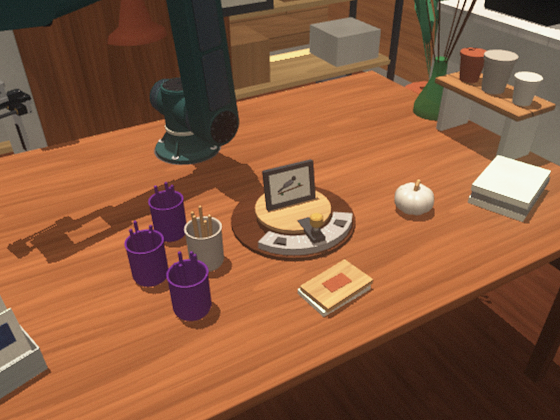

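View pics/top0.png

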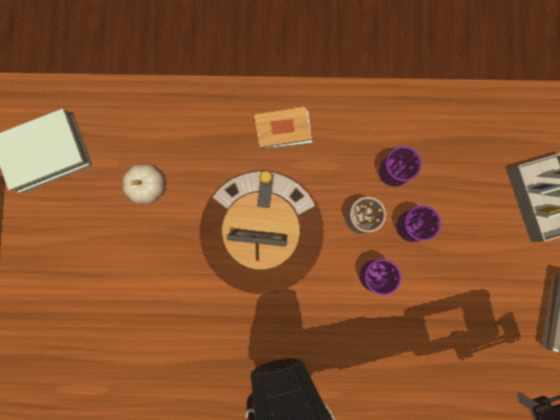

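Top view (up is +x, left is +y): the knob is at (266,177), the outer holes at (232,189) and (297,195), and the axis near (261,231). The pale crock is at (367,215), on the stand's -y side. Purple look-alikes are at (403,165), (421,224) and (382,277). The white pumpkin is at (143,184), on the +y side. Only the pale crock holds wooden sticks and fits the description, so the target is -0.70 rad. I'll confirm with one enlarged crop.

```bash
cat > h.py <<'E'
import numpy as np
from rig import camera_params
def ray(n,u,v,z):
    p=camera_params(n);T=np.array(p['world_from_camera']);d=T[:3,:3]@np.linalg.solve(p['mtx'],[u,v,1]);o=T[:3,3]
    return o+d*(z-o[2])/d[2]
def proj(n,P):
    p=camera_params(n);T=np.linalg.inv(p['world_from_camera']);q=np.array(p['mtx'])@(T[:3,:3]@P+T[:3,3]);return q[:2]/q[2]
E
python3 - <<'E'
from h import *
import cv2
im=cv2.imread('pics/top0.png')
cv2.imwrite('pics/crop.png',cv2.resize(im[160:300,195:395],None,fx=4,fy=4,interpolation=cv2.INTER_CUBIC))
hsv=cv2.cvtColor(im,cv2.COLOR_BGR2HSV)[168:188,255:278]
k=ray('top',266,177,.103);a=ray('top',232,189,.032);b=ray('top',297,195,.032);c=ray('top',261,231,.046);cr=ray('top',367,215,.1)
print(k,a,b,c,cr)
print(np.hypot(*(a-b)[:2]),'expect',2*.13*np.sin(.7))
print('scene knob',ray('scene',316.5,218,.103))
E
```

```text
[0.64679757 0.08144788 0.103     ] [0.62707187 0.1730507  0.032     ] [0.6139286  0.00258789 0.032     ] [0.51716663 0.09404646 0.046     ] [ 0.55707781 -0.1675329   0.1       ]
0.17096875682373058 expect 0.16749659868179967
scene knob [0.65902087 0.07887352 0.103     ]
```

View pics/crop.png

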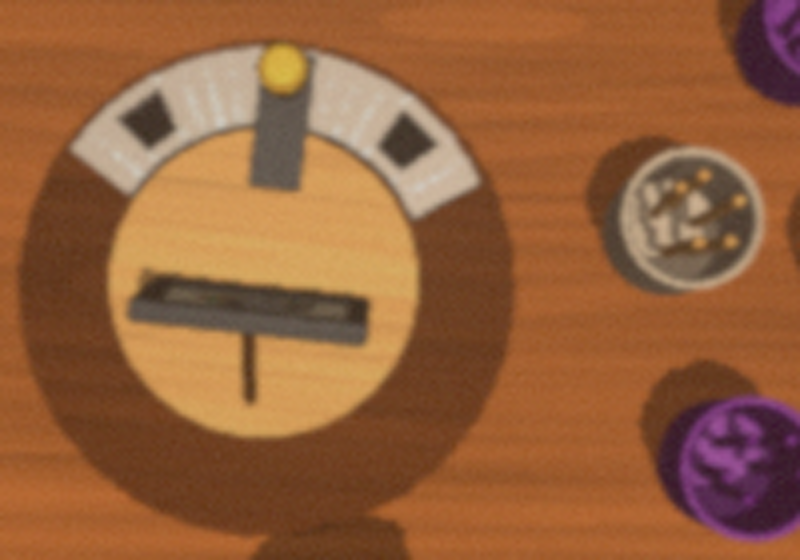

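Crop: the knob (284,69) is on the iron arm, and the right-hand hole (408,138) faces the pale crock with wooden sticks (692,218). The cups without sticks are purple look-alikes. The axis is about (0.518, 0.094) and the knob about (0.647, 0.081), with heading -0.10 rad. The target heading is -0.80 rad.

The approach is high, over everything.

```bash
python3 -m handwheel '[[[40,-26,0,0,94],[40,-26,0,0,94],[40,-26,0,0,94],[40,-26,0,0,94],[40,-26,0,0,94],[40,-26,0,0,94],[40,-26,0,0,94],[40,-26,0,0,94]]]'; python3 -m handwheel '[[[40,-26,0,0,94],[40,-26,0,0,94],[40,-26,0,0,94],[40,-26,0,0,94],[40,-26,0,0,94],[40,-26,0,0,94],[30,-20,0,0,94]]]'; python3 -m handwheel '[[[0,0,0,8.3,94],[0,0,0,8.3,94],[0,0,0,8.3,94],[0,0,0,0,94],[0,0,0,0,94]]]'
python3 - <<'E'
from h import *
from rig import robot,snapshot
import cv2
s=robot.read_state();R=np.array(s['tcp_rot']);p=np.array(s['tcp_pos']);print(p,R,s['joint_positions'])
cv2.imwrite('pics/w1.png',snapshot('wrist')[:,:,::-1])
print(R.T@(np.array([.647,.081,.075])-p))
c=camera_params('wrist');H=np.array(c['hand_eye']);print(H,c['mtx'])
np.savez('w1',R=R,p=p)
E
```

```text
time: 0.9
tcp_pos: [0.4152, -0.216, 0.2051]
tcp_rot: [[0.945, 0.328, -0.0], [0.328, -0.945, 0.0], [-0.0, -0.0, -1.0]]
wrist_force: [1.2, -0.6, 0.4]
width: 0.995
gripper_force: 0.0
time: 1.6
tcp_pos: [0.6127, 0.0396, 0.2044]
tcp_rot: [[0.944, 0.33, -0.001], [0.33, -0.944, 0.0], [-0.001, -0.001, -1.0]]
wrist_force: [-0.0, -0.1, 0.2]
width: 1.003
gripper_force: 0.0
time: 2.1
tcp_pos: [0.6116, 0.0371, 0.205]
tcp_rot: [[0.995, -0.097, -0.001], [-0.097, -0.995, 0.0], [-0.001, 0.0, -1.0]]
wrist_force: [-0.0, 0.0, 0.1]
width: 0.999
gripper_force: 0.0
[0.6115691  0.03705676 0.20495022] [[ 9.95315103e-01 -9.66799393e-02 -9.13458329e-04]
 [-9.66799575e-02 -9.95315520e-01  2.42879142e-05]
 [-9.11527406e-04  6.41389846e-05 -9.99999583e-01]] [-3.19895214e-02  2.28499510e-01  1.21089136e+00 -4.98419216e-06
  1.70311555e+00  1.63563737e+00]
[ 0.03113494 -0.04717118  0.12991887]
[[-9.09002838e-04 -9.64622962e-01 -2.63631777e-01  7.63453811e-02]
 [ 9.99999188e-01 -1.11220520e-03  6.21535751e-04  1.05476896e-03]
 [-8.92760291e-04 -2.63630998e-01  9.64623191e-01 -1.78312361e-01]
 [ 0.00000000e+00  0.00000000e+00  0.00000000e+00  1.00000000e+00]] [[347.89624807   0.         276.12681152]
 [  0.         347.89624807 209.44518531]
 [  0.           0.           1.        ]]
```

View pics/w1.png

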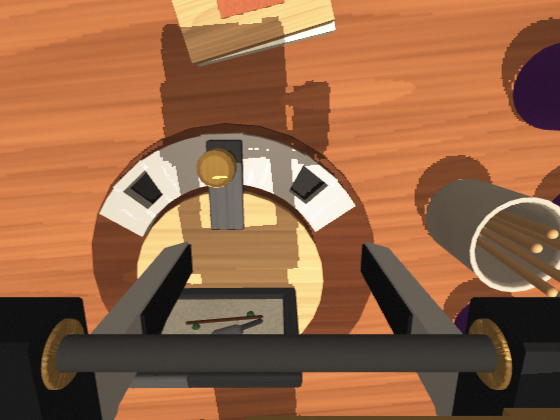

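The wrist view shows the knob top at about (216,168), and the holes at (144,190) and (309,184). The crock rim is at (528,245).

```bash
cat >> h.py <<'E'
def wray(u,v,z,R,p):
    c=camera_params('wrist');H=np.array(c['hand_eye']);T=np.eye(4);T[:3,:3]=R;T[:3,3]=p;T=T@H
    d=T[:3,:3]@np.linalg.solve(c['mtx'],[u,v,1]);o=T[:3,3];return o+d*(z-o[2])/d[2]
E
python3 - <<'E'
from h import *
d=np.load('w1.npz');R,p=d['R'],d['p']
k=wray(216,168,.103,R,p);a=wray(144,190,.032,R,p);b=wray(309,184,.032,R,p);print(k,a,b)
m=(a+b)/2;u=b-a;u/=np.hypot(*u[:2]);n=np.array([-u[1],u[0]]);ax=m[:2]-n*.13*np.cos(.7)
print('axis',ax,'head',np.arctan2(n[1],n[0]),np.hypot(*(b-a)[:2]),'mid hole',ax+n*.13)
print('move',R.T@(np.array([k[0],k[1],.073])-p))
E
```

```text
[0.65044765 0.08084692 0.103     ] [0.62572343 0.17117159 0.032     ] [0.61536743 0.00146935 0.032     ]
axis [0.52130057 0.09237684] head -0.060948982225979484 0.17001793146900812 mid hole [0.65105918 0.08445838]
move [ 0.03458305 -0.04735227  0.13191572]
```

```bash
python3 -m handwheel '[[[18,-24,0,0,94],[17,-23,0,0,94],[0,0,35,0,94],[0,0,35,0,94],[0,0,30,0,94],[0,0,25,0,94],[0,0,8,0,94],[0,0,0,0,94]]]'; python3 -m handwheel '[[[0,0,0,0,50],[0,0,0,0,50],[0,0,0,0,40],[0,0,0,0,30],[0,0,0,0,20],[0,0,0,0,20],[0,0,0,0,20]]]'
python3 - <<'E'
from rig import snapshot
import cv2
cv2.imwrite('pics/s2.png',cv2.resize(snapshot('scene')[130:290,210:410,::-1],None,fx=3.5,fy=3.5))
E
```

```text
time: 2.95
tcp_pos: [0.6502, 0.0802, 0.0708]
tcp_rot: [[0.995, -0.099, -0.003], [-0.099, -0.995, -0.0], [-0.003, 0.001, -1.0]]
wrist_force: [-0.1, -0.1, -0.1]
width: 1.0
gripper_force: 0.0
time: 3.65
tcp_pos: [0.6513, 0.0803, 0.0724]
tcp_rot: [[0.995, -0.1, -0.0], [-0.1, -0.995, -0.0], [-0.0, 0.0, -1.0]]
wrist_force: [0.1, 0.3, -1.1]
width: 0.441
gripper_force: 0.0
```

View pics/s2.png

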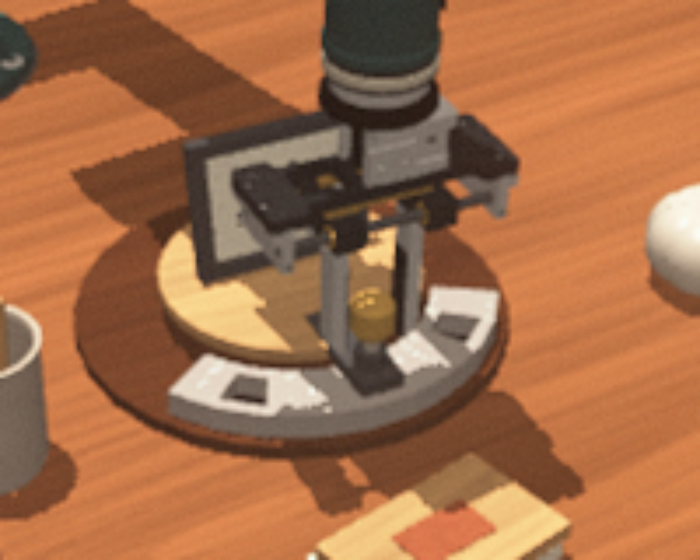

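The knob (370,310 in the crop) is between the fingers. They are still closing, at about 41 mm.

```bash
python3 -m handwheel '[[[0,0,0,0,20],[0,0,0,0,20],[0,0,0,0,20],[0,0,0,0,20],[0,0,0,0,20]]]'
```

```text
time: 4.2
tcp_pos: [0.6515, 0.0808, 0.0725]
tcp_rot: [[0.995, -0.099, 0.001], [-0.099, -0.995, 0.001], [0.0, -0.001, -1.0]]
wrist_force: [1.4, 2.9, -1.2]
width: 0.335
gripper_force: 30.0
```

```bash
python3 -m handwheel '[[[0,0,-6,0,20],[0,0,-6,0,20],[0,0,-6,0,20],[0,0,-4,0,20],[0,0,0,0,20],[0,0,0,0,20]]]'
python3 - <<'E'
from rig import snapshot
import cv2
cv2.imwrite('pics/s3.png',cv2.resize(snapshot('scene')[150:270,250:390,::-1],None,fx=5,fy=5))
import numpy as np
ax=np.array([.520,.0935]); 
# arc steps: in tool frame (x radial, y=-tangent), rotating +step about tool z after the shift
for st in (5.,7.):
    t=np.radians(st); print(st, -130*(1-np.cos(t)), 130*np.sin(t))
E
```

```text
time: 4.8
tcp_pos: [0.6513, 0.08, 0.0939]
tcp_rot: [[0.995, -0.1, -0.0], [-0.1, -0.995, -0.0], [-0.0, 0.0, -1.0]]
wrist_force: [4.6, 1.9, -7.0]
width: 0.326
gripper_force: 30.0
5.0 -0.4946892480730791 11.330246557195562
7.0 -0.9690002866281422 15.843014642669171
```

View pics/s3.png

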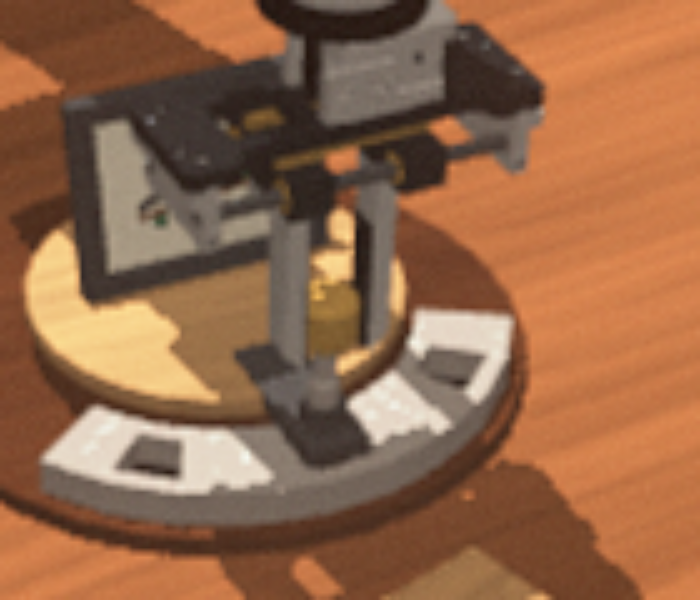

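The pin is drawn about 21 mm: the knob is clear of the bush and the spring pull is 7 N. Now the swing, about 38 degrees clockwise.

```bash
python3 -m handwheel '[[[-0.6,12.4,0,5.5,20],[-0.6,12.4,0,5.5,20],[-0.6,12.4,0,5.5,20],[-0.6,12.4,0,5.5,20],[0,0,0,0,20]]]';python3 -m handwheel '[[[-0.6,12.4,0,5.5,20],[-0.6,12.4,0,5.5,20],[-0.6,12.4,0,5.5,20],[0,0,0,0,20],[0,0,0,0,20]]]'
python3 - <<'E'
from rig import snapshot
import cv2
cv2.imwrite('pics/s4.png',cv2.resize(snapshot('scene')[150:270,230:370,::-1],None,fx=5,fy=5))
E
```

```text
time: 5.35
tcp_pos: [0.6356, 0.0315, 0.0937]
tcp_rot: [[0.884, -0.467, -0.003], [-0.467, -0.884, -0.001], [-0.002, 0.002, -1.0]]
wrist_force: [1.8, -0.6, -7.1]
width: 0.326
gripper_force: 30.0
time: 5.85
tcp_pos: [0.6144, 0.003, 0.0939]
tcp_rot: [[0.719, -0.695, -0.002], [-0.695, -0.719, -0.0], [-0.001, 0.002, -1.0]]
wrist_force: [-0.6, -0.1, -6.7]
width: 0.333
gripper_force: 30.0
```

View pics/s4.png

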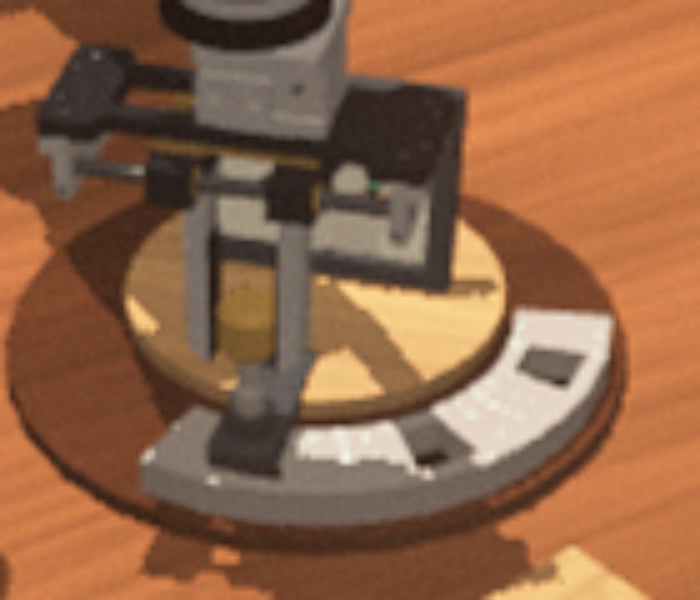

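The turntable is over the third hole, and the empty middle hole shows at (435,445). TCP (0.6144, 0.003) matches the measured hole. Lowering the pin.

```bash
python3 -m handwheel '[[[0,0,5,0,20],[0,0,5,0,20],[0,0,5,0,20],[0,0,3,0,20],[0,0,0,0,20]]]';python3 -m handwheel '[[[0,0,3,0,20],[0,0,1,0,20],[0,0,0,0,20],[0,0,0,0,20]]]'
```

```text
time: 6.4
tcp_pos: [0.6148, 0.0033, 0.0758]
tcp_rot: [[0.717, -0.697, -0.001], [-0.697, -0.717, 0.0], [-0.001, 0.001, -1.0]]
wrist_force: [-3.1, 0.3, -4.9]
width: 0.332
gripper_force: 30.0
time: 6.8
tcp_pos: [0.6149, 0.0033, 0.0724]
tcp_rot: [[0.717, -0.697, -0.001], [-0.697, -0.717, 0.0], [-0.001, 0.0, -1.0]]
wrist_force: [-4.0, 1.9, -4.8]
width: 0.328
gripper_force: 30.0
```

```bash
python3 -m handwheel '[[[0,0,0,0,94],[0,0,0,0,94],[0,0,0,0,94],[0,0,0,0,94],[0,0,0,0,94],[0,0,0,0,94]]]';python3 -m handwheel '[[[0,0,-20,0,94],[0,0,-40,0,94],[0,0,-40,0,94],[0,0,-30,0,94],[0,0,0,0,94],[0,0,0,0,94],[0,0,0,0,94]]]'
python3 - <<'E'
from rig import snapshot
import cv2
cv2.imwrite('pics/s5.png',cv2.resize(snapshot('scene')[150:290,180:380,::-1],None,fx=4,fy=4))
E
```

```text
time: 7.4
tcp_pos: [0.6155, 0.0029, 0.0727]
tcp_rot: [[0.717, -0.697, 0.001], [-0.697, -0.717, -0.0], [0.001, -0.0, -1.0]]
wrist_force: [0.4, 0.0, 0.4]
width: 0.805
gripper_force: 0.0
time: 8.1
tcp_pos: [0.6144, 0.0031, 0.2002]
tcp_rot: [[0.717, -0.697, -0.004], [-0.697, -0.717, 0.0], [-0.003, 0.002, -1.0]]
wrist_force: [-0.2, -0.4, 0.1]
width: 0.997
gripper_force: 0.0
```

View pics/s5.png

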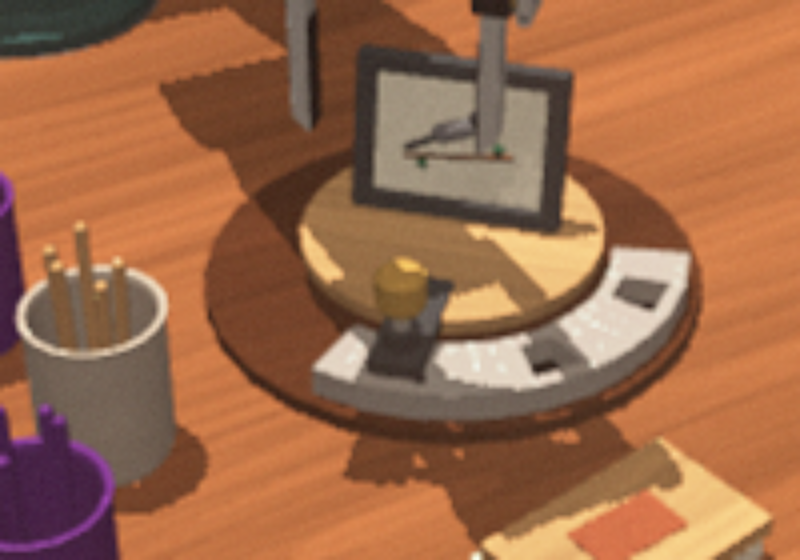

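The knob (400,290) sits low on its bush over the crock-side hole, the middle and far holes are empty, and the fingers are clear. I'll check the height by projection.

```bash
python3 - <<'E'
from h import *
import cv2
im=cv2.cvtColor(cv2.imread('pics/s5.png'),cv2.COLOR_BGR2HSV)[240:330,350:450]
m=cv2.inRange(im,(15,140,60),(35,255,255));y,x=np.nonzero(m)
print('brass centre',180+(350+x.mean())/4,150+(240+y.mean())/4, 'top/bottom rows',150+(240+y.min())/4,150+(240+y.max())/4)
for h in (0,.018):
    P=[np.array([.6145+.016*np.cos(t),.003+.016*np.sin(t),z]) for t in np.linspace(0,6.28,40) for z in (.075+h,.103+h)]
    q=np.array([proj('scene',p) for p in P]);print(h,q.min(0),q.max(0))
E
```

```text
brass centre 279.73960838199935 221.4714874613535 top/bottom rows 210.0 229.0
0 [272.33447382 213.84151921] [285.88620743 231.37258912]
0.018 [272.22050024 207.6754387 ] [285.8893072  225.31095347]
```

```bash
python3 - <<'E'
from h import *
import cv2
a=cv2.imread('pics/scene0.png')[150:290,180:380];a=cv2.resize(a,None,fx=4,fy=4);b=cv2.imread('pics/s5.png')
for im,c in((a,(.6505,.0808)),(b,(.6145,.0027))):
    u,v=(proj('scene',np.array([*c,.089]))-[180,150])*4;u,v=int(u),int(v)
    h=cv2.cvtColor(im[v-50:v+50,u-36:u+36],cv2.COLOR_BGR2HSV)
    m=cv2.inRange(h,(15,140,60),(35,255,255));n,l,s,ce=cv2.connectedComponentsWithStats(m)
    i=1+s[1:,4].argmax();print(s[i],(ce[i]-[36,50])/4)
E
```

```text
[  15   20   55   57 2540] [ 1.61240157 -0.48858268]
[  11   15   58   62 2884] [ 0.8206484  -0.99107143]
```

The knob's lower edge is in the same place relative to the projection as it was at home at the start, so the pin is home.

```bash
python3 -c "
from rig import order
print(order.hand_in())"
```

```text
the job is handed in; nothing more can be done
None
```

The print now stands at the crock-side hole (-0.70 rad), with the pin home as far as the scene camera shows. I let go of the stand, never went near the crock or pumpkin, and handed the job in; no verdict came back.

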